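Move the row of spices to the rack in the same order

TASK

Move the four spice jars from the white cups of the low tray into the empty spice rack with the steel rails, one jar to a pocket, so that they stand in the same order from left to right as they did in the tray (they look much alike, and the cook reaches for them by place). Keep the jars upright and set each one down on the rack's floor without dropping it.

Things in the scene. Friction and masses are not known exactly. Their poses are not given: they have to be found in the camera images.
- spice_a: Round glass spice jar, green cap (cream label with a small dark heap); the four are of one size; what counts is where in the row each starts. 106 mm high, glass 44 mm and cap (top 20 mm) 45 mm in diameter, about 0.11 kg. Loose. Origin: centre of its underside, z up through the cap. Starts upright in a white cup of the tray.
- spice_b: Round glass spice jar, green cap (white label with a red foot, same as spice_d); the four are of one size; what counts is where in the row each starts. 106 mm high, glass 44 mm and cap (top 20 mm) 45 mm in diameter, about 0.11 kg. Loose. Origin: centre of its underside, z up through the cap. Starts upright in a white cup of the tray.
- spice_c: Round glass spice jar, green cap (navy and white label with red peppers, blue spot on the cap); the four are of one size; what counts is where in the row each starts. 106 mm high, glass 44 mm and cap (top 20 mm) 45 mm in diameter, about 0.11 kg. Loose. Origin: centre of its underside, z up through the cap. Starts upright in a white cup of the tray.
- spice_d: Round glass spice jar, green cap (white label with a red foot, same as spice_b); the four are of one size; what counts is where in the row each starts. 106 mm high, glass 44 mm and cap (top 20 mm) 45 mm in diameter, about 0.11 kg. Loose. Origin: centre of its underside, z up through the cap. Starts upright in a white cup of the tray.
- cup_a: White plastic cup, 67x67x36 mm, walls and floor 2.5 mm, open on top; one of four alike, 70 mm apart in a row in the low wooden tray (84x296 mm, rim 20 mm high). Fixed. spice_a starts in it. Origin: centre of its underside, 6 mm above the worktop (a jar in it stands 8.5 mm above the worktop). x points away from the robot, y to the left along the row, turned by up to 20 degrees.
- cup_b: White plastic cup, 67x67x36 mm, walls and floor 2.5 mm, open on top; one of four alike, 70 mm apart in a row in the low wooden tray (84x296 mm, rim 20 mm high). Fixed. spice_b starts in it. Origin: centre of its underside, 6 mm above the worktop (a jar in it stands 8.5 mm above the worktop). x points away from the robot, y to the left along the row, turned by up to 20 degrees.
- cup_c: White plastic cup, 67x67x36 mm, walls and floor 2.5 mm, open on top; one of four alike, 70 mm apart in a row in the low wooden tray (84x296 mm, rim 20 mm high). Fixed. spice_c starts in it. Origin: centre of its underside, 6 mm above the worktop (a jar in it stands 8.5 mm above the worktop). x points away from the robot, y to the left along the row, turned by up to 20 degrees.
- cup_d: White plastic cup, 67x67x36 mm, walls and floor 2.5 mm, open on top; one of four alike, 70 mm apart in a row in the low wooden tray (84x296 mm, rim 20 mm high). Fixed. spice_d starts in it. Origin: centre of its underside, 6 mm above the worktop (a jar in it stands 8.5 mm above the worktop). x points away from the robot, y to the left along the row, turned by up to 20 degrees.
- rack: Empty dark-wood spice rack with steel rails, fixed, 82x300 mm, ends 70 mm high. Origin on the worktop under its centre; x away from the robot, y to the left along the row, turned by up to 20 degrees. Four pockets with centres at y = 105, 35, -35, -105 mm, x = 0, each 64 (x) by 66 mm clear, open on top, floor 16 mm above the worktop; rails and 4 mm dividers reach 59 mm above the worktop.
Things that resemble listed ones, but are neither listed nor needed, are in the scene too. What is shaped like the spice_a but turquoise is not meant. Leave any yellow look-alike of the spice_d alone.

How it is judged:
By the outcome, as a careful person would: the job done as asked, in the order asked, and still so for the second after the job is handed in, with the robot touching nothing.
It also fails if it takes over 93 s, if anything falls off the work surface, if the arm or the gripper's body presses on something with over 40 N, if the wrist force passes 120 N, or if a joint passes its speed limit or range.

ROBOT

A 6-joint arm with a two-finger parallel gripper is mounted at the origin on a cart in front of the work surface, level with it; the furniture and walls round the work are solid. World frame = base frame: x ahead of the robot, y to its left, z up, the work surface at z = 0. Lengths are in m, angles in rad, forces in N, time in s.
With the tool pointing down it reaches from about 0.375 to 0.975 m from the base axis. Payload 3.8 kg.
Tool frame: the origin (TCP) lies midway between the tips of the shut fingers; the grasp point (between the pads) lies 19 mm behind it; z points along the fingers, y is the line along which they close (so a half turn about z gives the same grasp; the last joint's range is limited). The gripper opens to 85 mm and grips with 20 to 120 N. Pads are 22 mm wide; open, the fingers measure 114 mm over their backs; the gripper's body (76 mm by 85 mm) begins 54 mm behind the grasp point. The pads swing forward as they close: fully open they stand 13 mm farther back than shut.
Start: joints at [-1.232, 0.264, 1.604, -0, 1.274, -0.037], TCP at [0.248, -0.628, 0.231] pointing down, gripper open.
Joint ranges: [-2.63, 2.63], [-0.94, 2.18], [0.31, 2.57], [-1.31, 4.45], [0, 2.66], [-2.55, 2.55]. Speed limits (rad/s): [2.57, 2.57, 3.14, 3.14, 3.14, 3.14].

INTERFACE

Orientations are given as a rotation vector (axis times angle).
In Python, from workcell import bot, read_camera, camera_info, ticket gives the robot as it stands.
- The arm moves only by the tool servo_tool, never from a script. Its argument "targets" is a list of rows, each an object of numbers: "hand": the closure, from -1 (fully open) to 1 (shut); "x", "y", "z": the shift along the tool's x, y, z as a fraction of full scale; "roll": the turn about the tool's z as a fraction of full scale. In form: [{"hand": .., "x": .., "y": .., "z": .., "roll": ..}, ...]. A call has 1 to 10 rows; each row is the pose to reach, as a shift and turn from the pose commanded when the call began, along the tool's axes at that moment, turning the shorter way round; what a row does not reach only later rows make up. Full scale, the value 1, is 50 cm for a shift and 180 degrees for a turn. A row lasts 1/12 s, in which the tool goes at most 41.7 mm and 7.16 degrees, less where a joint would pass 70% of its speed; a pose out of reach is approached as far as the arm can. A call with a number of a shift or a turn outside -1 to 1 is refused whole. A call with a gripper value outside its range is refused whole. The fingers move at their own pace and stop on an object; "grip_force" is the grip in N (left out, the last holds). Time passes only in rows, so rows that repeat a pose let the fingers close. It gives the time, the measured TCP pose, the force, the opening and the grip force at its end, in the units of the state.
- bot.read_state(): the state, without advancing time (a new reading comes with each control period).
- read_camera(name): name is "scene" or "top" or "wrist"; returns the picture (480x640x3 uint8, red, green, blue); there is no depth.
- camera_info(name): a dict with "fx", "fy", "cx", "cy" (pixels), "eye" and "orientation" of the camera in the world; the wrist camera has in their place "T_tool_cam" (4x4, takes a point from camera to tool coordinates, whose origin is the TCP and whose axes are the flange's). Camera axes: x right, y down, z forward; pixel columns grow to the right and rows downward; lengths in m; the calibration is good to about 2 mm. A picture is of the moment at which its call begins: read the wrist's pose just before it. camera_info takes no time and is no camera call.
- ticket.finish_job(): hands the job in; it is judged then, once.
The state is a dict: "time": time; "q": joint angles; "joint_vel": joint speeds; "joint_torque": joint torques, N m; "tool_pos": TCP position; "tcp_rot": TCP orientation; "wrist_force": force on the tool from outside, world axes, zero at the start; "torque": the same for the moment, N m; "width": opening from 0.0 (shut) to 1.0 (fully open); "grip_force": force on a finger pad.
Only numpy, scipy, OpenCV 4.12 (cv2) and the standard library are available. Lean on these libraries where they do the work, as an engineer would, in place of code of your own. Each camera call takes 0.05 s, during which the arm holds its last target. There are 200 camera calls.

## Working session

There is one attempt and no reset: what is moved stays moved. The work goes in short steps, Python scripts to look and compute and a tool call to move; the robot and the scene stay as the last step left them, time stands still between calls to the robot, and variables do not carry over. Pictures are saved under pics/ and viewed, at most 14 in all, crops included, and the job is handed in when it is done.

Besides the shell and the picture viewer there is one more tool, called after "Call:" as name(argument=value, ...) on one line, values as JSON. servo_tool: Moves the arm, as the interface text tells. Its arguments: {"type":"object","properties":{"targets":{"type":"array"},"grip_force":{"type":"number"}},"required":["targets"]}

```bash
ls; mkdir -p pics
python3 - <<'E'
from workcell import bot, read_camera, camera_info
import cv2
for n in("scene","top"):
    cv2.imwrite(f"pics/{n}0.png",cv2.cvtColor(read_camera(n),cv2.COLOR_RGB2BGR)); print(n,camera_info(n))
print(camera_info("wrist")); print(bot.read_state())
E
```

```text
pics
scene {'fx': 554.1554286576602, 'fy': 554.1554286576602, 'cx': 326.7096369934091, 'cy': 241.4425766560635, 'eye': array([ 0.39659523, -1.0700138 ,  1.04666002]), 'orientation': array([-2.34286203,  0.15919419, -0.09042245])}
top {'fx': 617.3867879599201, 'fy': 617.3867879599201, 'cx': 320.75447200532125, 'cy': 239.17691835843752, 'eye': array([ 0.31448949, -0.03905535,  1.53069332]), 'orientation': array([-2.16310567,  2.13367843, -0.16772588])}
{'fx': 376.67916049612217, 'fy': 376.67916049612217, 'cx': 328.4712471873991, 'cy': 239.53923699098658, 'T_tool_cam': array([[-2.93078904e-04, -9.60342240e-01, -2.78823773e-01,
         7.10557398e-02],
       [ 9.99999507e-01, -1.68875642e-05, -9.92960232e-04,
         1.62487986e-04],
       [ 9.48872999e-04, -2.78823927e-01,  9.60341771e-01,
        -1.43010192e-01],
       [ 0.00000000e+00,  0.00000000e+00,  0.00000000e+00,
         1.00000000e+00]])}
{'time': 0.1, 'q': array([-1.23189034e+00,  2.64695821e-01,  1.60526748e+00, -6.01960328e-06,
        1.27371661e+00, -3.69173233e-02]), 'joint_vel': array([-0.00032027, -0.0023659 , -0.00318956,  0.00123497, -0.00042377,
       -0.00051065]), 'joint_torque': array([ 3.53634105e-04, -5.16709507e+01, -3.68588841e+01, -3.46964825e-06,
        6.32298645e-03,  6.16702721e-06]), 'tool_pos': array([ 0.24751011, -0.62725227,  0.23005818]), 'tcp_rot': array([-3.08426272e+00, -5.86491173e-01,  5.01785790e-04]), 'wrist_force': array([-0.0997246 ,  0.48826703,  0.1341167 ]), 'torque': array([0.07520967, 0.02922921, 0.04580049]), 'grip_force': 0.0, 'width': 0.9991485975135375}
```

View pics/top0.png

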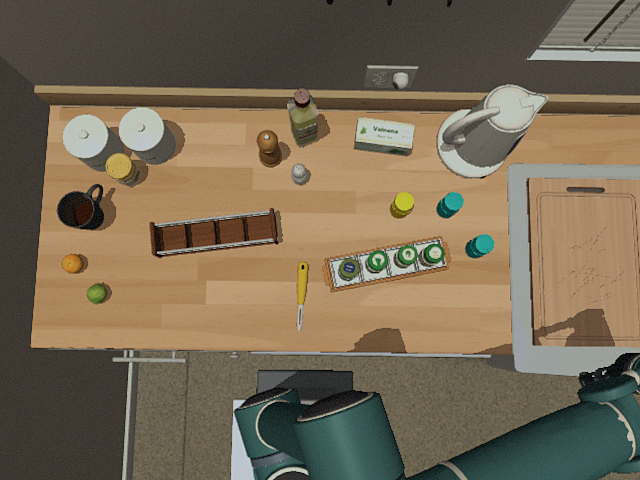

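View pics/scene0.png

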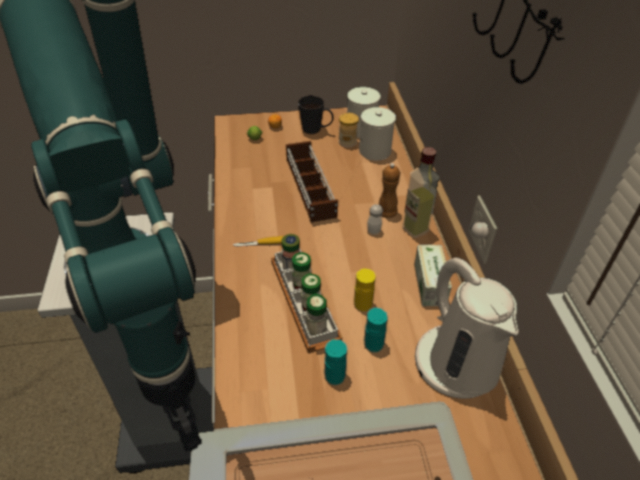

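The top view shows the tray with green caps at (348,268), (377,260), (405,255) and (432,254), and the rack around (215,232). Possible confusions are the turquoise jars at (450,204) and (480,245), the yellow jar at (402,204) and the yellow-lidded jar at (120,165). I choose only the four green caps in the white cups. Next I'll take close crops to confirm and measure.

Run:
```python
import cv2,numpy as np
t=cv2.imread("pics/top0.png");s=cv2.imread("pics/scene0.png")
R=lambda im,x,y,w,h,W,H:cv2.resize(im[y:y+h,x:x+w],(W,H),interpolation=cv2.INTER_CUBIC)
o=np.vstack([np.hstack([R(t,145,200,140,60,700,300)]),R(t,315,230,140,60,700,300)])
cv2.imwrite("pics/c1.png",o)
o=np.hstack([R(s,280,135,65,95,390,570),R(s,265,225,80,125,365,570)])
cv2.imwrite("pics/c2.png",o)
```

```text
(no output)
```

View pics/c1.png

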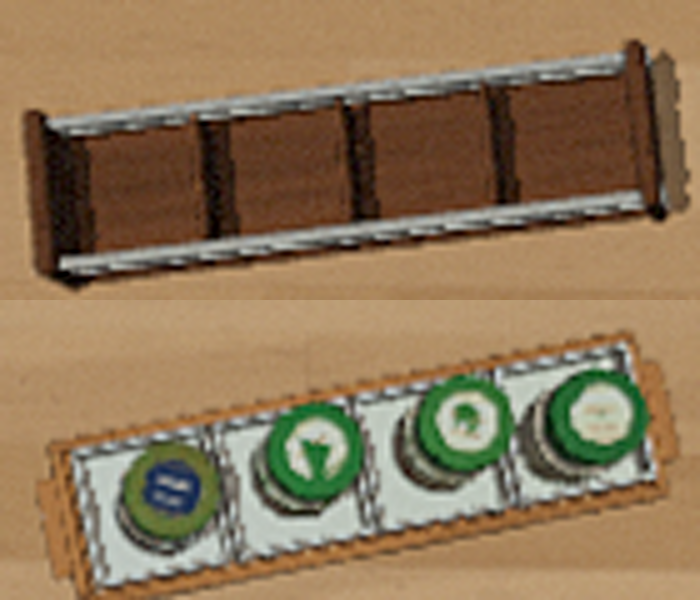

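View pics/c2.png

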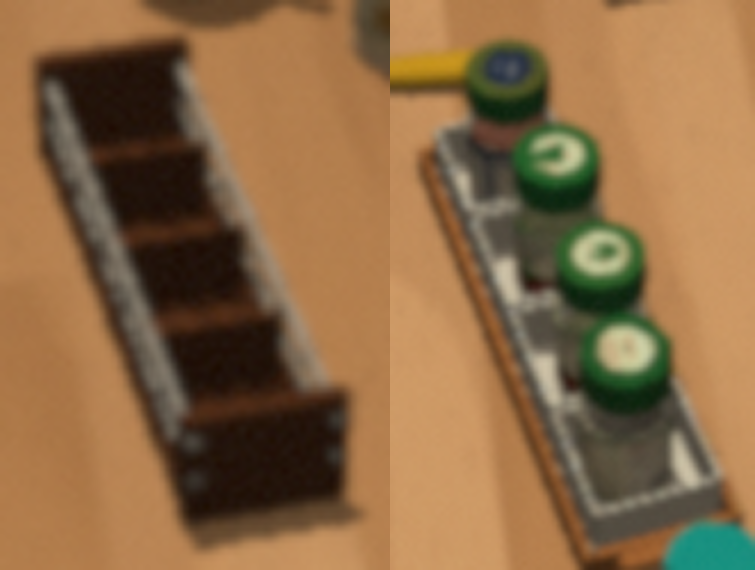

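The crops confirm the choice. Left to right, the caps are blue-spot c, green, green, and the cream-spotted a. The rack is empty and turned about +10°.

```bash
cat > h.py <<'E'
import numpy as np
from workcell import camera_info
from scipy.spatial.transform import Rotation as Ro
def ray(n,p,st=None):
    c=camera_info(n)
    d=np.array([(p[0]-c['cx'])/c['fx'],(p[1]-c['cy'])/c['fy'],1])
    if n=='wrist':
        T=c['T_tool_cam'];R=Ro.from_rotvec(st['tcp_rot'])
        e=np.array(st['tool_pos'])+R.apply(T[:3,3]); d=R.apply(T[:3,:3]@d)
    else: e=np.array(c['eye']); d=Ro.from_rotvec(c['orientation']).apply(d)
    return e,d/np.linalg.norm(d)
def at(n,p,z,st=None):
    e,d=ray(n,p,st); return e+d*(z-e[2])/d[2]
def tri(*rs):
    A=sum(np.eye(3)-np.outer(d,d) for e,d in rs); b=sum((np.eye(3)-np.outer(d,d))@e for e,d in rs)
    P=np.linalg.solve(A,b); return P,max(np.linalg.norm((np.eye(3)-np.outer(d,d))@(P-e)) for e,d in rs)
E
python3 - <<'E'
from h import *
np.set_printoptions(precision=4,suppress=True)
T=[(349.4,267.4),(378.2,259.4),(407.8,254),(435,252.6)]
S=[(290.9,239.9),(301.6,258.6),(311,280),(316.7,301.3)]
for a,b in zip(T,S): print(tri(ray('top',a),ray('scene',b)),at('top',a,.1145))
print('cup corners')
C=np.array([at('top',p,.042) for p in [(329.6,261.4),(440.6,239),(445.4,265.6),(335.6,287.6)]]);print(C,C.mean(0))
d=C[0]-C[1];print(np.linalg.norm(d),np.linalg.norm(C[0]-C[3]),np.degrees(np.arctan2(-d[0],d[1])))
t=[(150.2,222.5),(273.6,208.4),(276.6,242.2),(153.4,254.8)]
s=[(286.3,145.3),(310.8,142),(337.5,200.5),(311.5,204.5)]
K=np.array([at('top',p,.07) for p in t]);print(K,K.mean(0));d=K[0]-K[1];print(np.linalg.norm(d),np.linalg.norm(K[0]-K[3]),np.degrees(np.arctan2(-d[0],d[1])))
for a,b in [(t[0],s[1]),(t[1],s[2]),(t[2],s[3]),(t[3],s[0])]:print(tri(ray('top',a),ray('scene',b)))
R=Ro.from_rotvec([-3.08426272e+00, -5.86491173e-01,  5.01785790e-04]).as_matrix();print(R)
E
```

```text
(array([ 0.4617, -0.1161,  0.1148]), np.float64(0.0012625886058959023)) [ 0.4605 -0.1161  0.1145]
(array([ 0.4806, -0.1824,  0.1161]), np.float64(0.0008566481124143584)) [ 0.4799 -0.1826  0.1145]
(array([ 0.4942, -0.2509,  0.1161]), np.float64(0.0008625888717322663)) [ 0.4935 -0.2511  0.1145]
(array([ 0.4985, -0.3138,  0.1166]), np.float64(0.0011389039317518614)) [ 0.4976 -0.3142  0.1145]
cup corners
[[ 0.4819 -0.0719  0.042 ]
 [ 0.5407 -0.3425  0.042 ]
 [ 0.4756 -0.3531  0.042 ]
 [ 0.4186 -0.0871  0.042 ]] [ 0.4792 -0.2137  0.042 ]
0.2768462643753595 0.0650875594032164 12.267261940088044
[[0.5664 0.3595 0.07  ]
 [0.6052 0.0649 0.07  ]
 [0.5231 0.0558 0.07  ]
 [0.4886 0.3477 0.07  ]] [0.5458 0.207  0.07  ]
0.297089813258179 0.07865968744433423 7.500755503103225
(array([0.5686, 0.3614, 0.0633]), np.float64(0.001081158040993706))
(array([0.6056, 0.0648, 0.0718]), np.float64(0.0007643384395315361))
(array([0.5285, 0.0557, 0.0722]), np.float64(0.005644445616667393))
(array([0.4909, 0.3489, 0.0658]), np.float64(0.0017410621772572035))
[[ 0.9302  0.367  -0.0007]
 [ 0.367  -0.9302  0.002 ]
 [ 0.0001 -0.0021 -1.    ]]
```

```bash
cat >> h.py <<'E'
np.set_printoptions(precision=4,suppress=True)
def rel(*goals,yaw=None):
    "goals (x,y,z): tool units from the present pose"
    from workcell import bot
    st=bot.read_state(); R=Ro.from_rotvec(st['tcp_rot']).as_matrix(); p=np.array(st['tool_pos'])
    y=np.degrees(np.arctan2(R[1,0],R[0,0]))
    print('t',round(st['time'],2),'p',p,'yaw',round(y,2),'width',round(st['width'],3),'grip',round(st['grip_force'],1),'F',st['wrist_force'],'tilt',R[:2,2])
    for g in goals: print(g,'->',np.round(R.T@(np.array(g)-p)/.5,4),'' if yaw is None else round((y-yaw)/180,4))
E
python3 -c "
from h import *
rel((.461,-.116,.2),yaw=102)
for p in [(402,200),(450,200),(480,241)]:print(at('top',p,.1))"
```

```text
t 0.1 p [ 0.2475 -0.6273  0.2301] yaw 21.53 width 0.999 grip 0.0 F [-0.0997  0.4883  0.1341] tilt [-0.0007  0.002 ]
(0.461, -0.116, 0.2) -> [ 0.7725 -0.7943  0.0618] -0.447
[ 0.624  -0.2405  0.1   ]
[ 0.6257 -0.3544  0.1   ]
[ 0.5285 -0.4232  0.1   ]
```

Call:
servo_tool(targets=[{"hand":-1,"x":0.77,"y":-0.79,"z":0.06,"roll":-0.447},{"hand":-1,"x":0.77,"y":-0.79,"z":0.06,"roll":-0.447},{"hand":-1,"x":0.77,"y":-0.79,"z":0.06,"roll":-0.447},{"hand":-1,"x":0.77,"y":-0.79,"z":0.06,"roll":-0.447},{"hand":-1,"x":0.77,"y":-0.79,"z":0.06,"roll":-0.447},{"hand":-1,"x":0.77,"y":-0.79,"z":0.06,"roll":-0.447},{"hand":-1,"x":0.77,"y":-0.79,"z":0.06,"roll":-0.447},{"hand":-1,"x":0.77,"y":-0.79,"z":0.06,"roll":-0.447},{"hand":-1,"x":0.77,"y":-0.79,"z":0.06,"roll":-0.447},{"hand":-1,"x":0.77,"y":-0.79,"z":0.06,"roll":-0.447}])

```text
time: 0.93
tool_pos: [0.4085, -0.2421, 0.2082]
tcp_rot: [-2.153, -2.288, -0.0]
wrist_force: [1.0, -0.8, -0.5]
width: 1.001
grip_force: 0.0
```

```bash
python3 -c "
from h import *
rel((.461,-.116,.2),yaw=102)"
```

```text
t 0.93 p [ 0.4085 -0.2421  0.2082] yaw 93.48 width 1.001 grip 0.0 F [ 1.0023 -0.8044 -0.4823] tilt [-0.0002  0.0002]
(0.461, -0.116, 0.2) -> [0.2454 0.1201 0.0165] -0.0474
```

Call:
servo_tool(targets=[{"hand":-1,"x":0.245,"y":0.12,"z":0.016,"roll":-0.047},{"hand":-1,"x":0.245,"y":0.12,"z":0.016,"roll":-0.047},{"hand":-1,"x":0.245,"y":0.12,"z":0.016,"roll":-0.047},{"hand":-1,"x":0.245,"y":0.12,"z":0.016,"roll":-0.047},{"hand":-1,"x":0.245,"y":0.12,"z":0.016,"roll":-0.047},{"hand":-1,"x":0.245,"y":0.12,"z":0.016,"roll":-0.047}])

```text
time: 1.43
tool_pos: [0.4614, -0.1181, 0.2003]
tcp_rot: [-1.982, -2.437, 0.002]
wrist_force: [-0.2, -0.2, 0.4]
width: 0.999
grip_force: 0.0
```

```bash
python3 -c "
from h import *
import cv2
from workcell import *
rel((.461,-.116,.2),yaw=102)
st=bot.read_state()
im=read_camera('wrist');cv2.imwrite('pics/w1.png',im[:,:,::-1])
c=camera_info('wrist')
R=Ro.from_rotvec(st['tcp_rot']);T=c['T_tool_cam']
for P in [(.461,-.116,.1145),(.480,-.1825,.1145),(.494,-.251,.1145)]:
  q=T[:3,:3].T@(R.inv().apply(np.array(P)-st['tool_pos'])-T[:3,3]);print(P,c['fx']*q[0]/q[2]+c['cx'],c['fy']*q[1]/q[2]+c['cy'])
"
```

```text
t 1.43 p [ 0.4614 -0.1181  0.2003] yaw 101.75 width 0.999 grip 0.0 F [-0.1678 -0.2161  0.4028] tilt [-0.0011 -0.0004]
(0.461, -0.116, 0.2) -> [0.0044 0.     0.0005] -0.0014
(0.461, -0.116, 0.1145) 328.3217101897949 243.04694593279697
(0.48, -0.1825, 0.1145) 335.74959384060253 339.5051807379082
(0.494, -0.251, 0.1145) 334.9375117266192 423.65203396164816
```

View pics/w1.png

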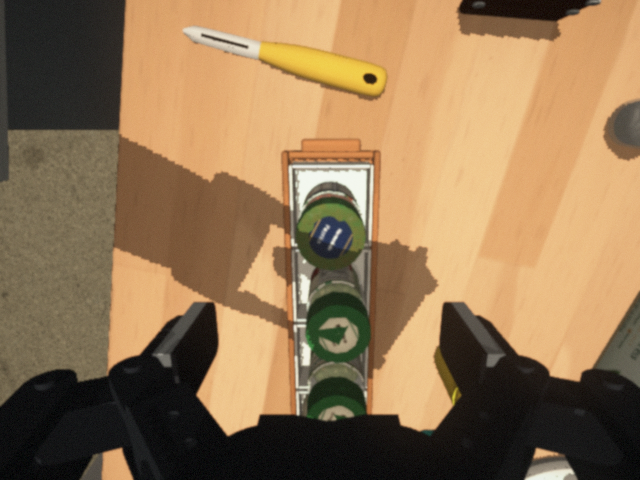

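The blue-spot cap c is centred at (331,236), against a predicted (328,243), so about 3 mm off. The second cap is at (338,337), as predicted, and the row lines up with the tool. Descending.

Call:
servo_tool(targets=[{"hand":-1,"x":0.006,"y":0.002,"z":0.08,"roll":0},{"hand":-1,"x":0.006,"y":0.002,"z":0.15,"roll":0},{"hand":-1,"x":0.006,"y":0.002,"z":0.2,"roll":0},{"hand":-1,"x":0.006,"y":0.002,"z":0.23,"roll":0},{"hand":-1,"x":0.006,"y":0.002,"z":0.242,"roll":0},{"hand":-1,"x":0.006,"y":0.002,"z":0.242,"roll":0},{"hand":-1,"x":0.006,"y":0.002,"z":0.242,"roll":0}])

```text
time: 2.07
tool_pos: [0.4623, -0.1166, 0.0802]
tcp_rot: [1.987, 2.432, 0.0]
wrist_force: [1.1, 0.3, 0.7]
width: 1.002
grip_force: 0.0
```

Call:
servo_tool(targets=[{"hand":1,"x":0,"y":0,"z":0,"roll":0},{"hand":1,"x":0,"y":0,"z":0,"roll":0},{"hand":1,"x":0,"y":0,"z":0,"roll":0},{"hand":1,"x":0,"y":0,"z":0,"roll":0},{"hand":1,"x":0,"y":0,"z":0,"roll":0},{"hand":1,"x":0,"y":0,"z":0,"roll":0},{"hand":1,"x":0,"y":0,"z":0,"roll":0},{"hand":1,"x":0,"y":0,"z":0,"roll":0},{"hand":1,"x":0,"y":0,"z":0,"roll":0},{"hand":1,"x":0,"y":0,"z":0,"roll":0}], grip_force=40)

```text
time: 2.9
tool_pos: [0.463, -0.1158, 0.081]
tcp_rot: [1.984, 2.434, 0.001]
wrist_force: [-1.6, -0.7, 6.2]
width: 0.516
grip_force: 40.5
```

```bash
python3 -c "
from h import *
rel((.461,-.116,.2),yaw=102)"
```

```text
t 2.9 p [ 0.463  -0.1158  0.081 ] yaw 101.64 width 0.516 grip 40.5 F [-1.6268 -0.723   6.1924] tilt [ 0.0019 -0.0009]
(0.461, -0.116, 0.2) -> [ 0.     -0.0036 -0.2379] -0.002
```

```bash
python3 -c "
from h import *
rel((.463,-.116,.19),(.533,.311,.19),yaw=97)
c=np.array([.546,.207]);u=np.array([-.124,.992])
for k in(.105,.035,-.035,-.105):print(c+k*u)"
```

```text
t 2.9 p [ 0.463  -0.1158  0.081 ] yaw 101.64 width 0.516 grip 40.5 F [-1.6268 -0.723   6.1924] tilt [ 0.0019 -0.0009]
(0.463, -0.116, 0.19) -> [-0.0008  0.0002 -0.2179] 0.0258
(0.533, 0.311, 0.19) -> [ 0.8075  0.3096 -0.2184] 0.0258
[0.533  0.3112]
[0.5417 0.2417]
[0.5503 0.1723]
[0.559  0.1028]
```

Call:
servo_tool(targets=[{"hand":1,"x":0,"y":0,"z":-0.03,"roll":0},{"hand":1,"x":0,"y":0,"z":-0.09,"roll":0},{"hand":1,"x":0,"y":0,"z":-0.15,"roll":0},{"hand":1,"x":0,"y":0,"z":-0.2,"roll":0},{"hand":1,"x":0,"y":0,"z":-0.218,"roll":0},{"hand":1,"x":0,"y":0,"z":-0.218,"roll":0}])

```text
time: 3.4
tool_pos: [0.4641, -0.1159, 0.1915]
tcp_rot: [1.982, 2.431, 0.004]
wrist_force: [0.2, 0.0, -1.3]
width: 0.515
grip_force: 41.3
```

Call:
servo_tool(targets=[{"hand":1,"x":0.03,"y":0.012,"z":0,"roll":0.003},{"hand":1,"x":0.09,"y":0.034,"z":0,"roll":0.006},{"hand":1,"x":0.16,"y":0.06,"z":0,"roll":0.01},{"hand":1,"x":0.235,"y":0.09,"z":0,"roll":0.013},{"hand":1,"x":0.31,"y":0.119,"z":0,"roll":0.016},{"hand":1,"x":0.385,"y":0.147,"z":0,"roll":0.02},{"hand":1,"x":0.455,"y":0.174,"z":0,"roll":0.023},{"hand":1,"x":0.51,"y":0.195,"z":0,"roll":0.026},{"hand":1,"x":0.54,"y":0.207,"z":0,"roll":0.026},{"hand":1,"x":0.55,"y":0.21,"z":0,"roll":0.026}])

```text
time: 4.23
tool_pos: [0.5083, 0.1775, 0.1858]
tcp_rot: [-2.078, -2.353, 0.004]
wrist_force: [-0.0, -0.1, -1.5]
width: 0.517
grip_force: 41.3
```

```bash
python3 -c "
from h import *
import cv2
from workcell import *
rel((.533,.311,.19),yaw=97)
st=bot.read_state()
im=read_camera('wrist');cv2.imwrite('pics/w2.png',im[:,:,::-1])
print(dict(p=st['tool_pos'],r=st['tcp_rot']))
"
```

```text
t 4.23 p [0.5083 0.1775 0.1858] yaw 97.11 width 0.517 grip 41.3 F [-0.0361 -0.0702 -1.5318] tilt [-0.0037 -0.0003]
(0.533, 0.311, 0.19) -> [ 0.2588  0.082  -0.0086] 0.0006
{'p': array([0.5083, 0.1775, 0.1858]), 'r': array([-2.0777, -2.353 ,  0.0042])}
```

View pics/w2.png

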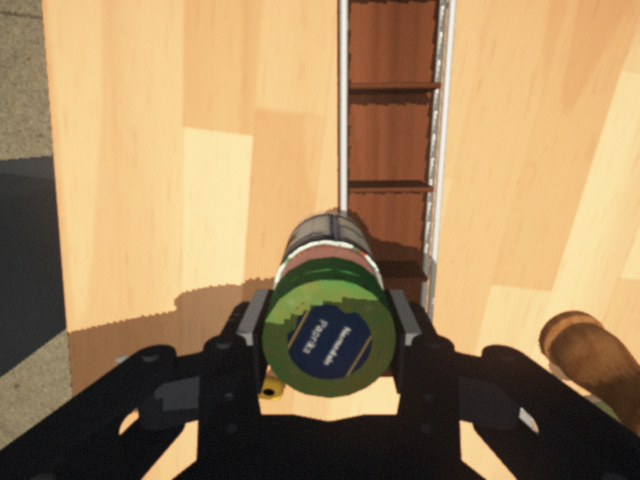

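The jar is held upright. The rack's rails are at u≈344 and u≈440, and its dividers at (395,87), (390,186) and (388,268). I'll check the rack pose against this second view.

```bash
python3 -c "
from h import *
st=dict(tool_pos=[0.5083,0.1775,0.1858],tcp_rot=[-2.0777,-2.353,0.0042])
c=np.array([.546,.207]);u=np.array([-.124,.992]);v=np.array([.992,.124])
for n,p in dict(L0=(345,10),L1=(344,190),R0=(450,10),R1=(434,250),d1=(395,85),d2=(390,184),d3=(400,264)).items():
  P=at('wrist',p,.059,st);w=P[:2]-c;print(n,P,'rack x,y',w@v,w@u)
"
```

```text
L0 [0.5006 0.3218 0.059 ] rack x,y -0.03078471701847503 0.11949460995882022
L1 [0.5154 0.2083 0.059 ] rack x,y -0.030168377778702335 0.005111839572096159
R0 [0.5666 0.3299 0.059 ] rack x,y 0.035679956084956554 0.11939478376094606
R1 [0.5886 0.1719 0.059 ] rack x,y 0.037885892600560855 -0.04006417368463751
d1 [0.5397 0.2821 0.059 ] rack x,y 0.0030257730984490404 0.07524178102338784
d2 [0.5475 0.2167 0.059 ] rack x,y 0.0026510253108802725 0.009411897433908233
d3 [0.5652 0.1578 0.059 ] rack x,y 0.012960016329668032 -0.05123500322387452
```

```bash
python3 -c "
from h import *
c=np.array([.546,.207]);u=np.array([-.124,.992]);v=np.array([.992,.124])
for z in(.059,.045):
 for p in [(186,235),(214.8,231.5),(243.5,228.5),(187,225),(187,249),(243,218),(243,242)]:
  P=at('top',p,z);w=P[:2]-c;print(p,P,'rack x,y',w@v,w@u)
"
python3 - <<'E'
import cv2
im=cv2.imread('pics/w2.png')[0:300,320:480];t=cv2.imread('pics/top0.png')[200:260,145:285]
cv2.imwrite('pics/w2c.png',cv2.resize(im,None,fx=2.6,fy=2,interpolation=cv2.INTER_CUBIC))
E
```

```text
(186, 235) [0.539  0.2749 0.059 ] rack x,y 0.001495369615754371 0.06821648656420429
(214.8, 231.5) [0.5486 0.206  0.059 ] rack x,y 0.0024105358365368182 -0.0013137988769356963
(243.5, 228.5) [0.5569 0.1371 0.059 ] rack x,y 0.002136597856638176 -0.07066843151702218
(187, 225) [0.5635 0.2736 0.059 ] rack x,y 0.025583767618854693 0.06388776212823678
(187, 249) [0.5051 0.271  0.059 ] rack x,y -0.03266455594534233 0.0685304660986165
(243, 218) [0.5826 0.1391 0.059 ] rack x,y 0.02790559251205592 -0.07185739169783058
(243, 242) [0.524  0.1373 0.059 ] rack x,y -0.030502901934227767 -0.06641967344151006
(186, 235) [0.5412 0.2779 0.045 ] rack x,y 0.003984546624982168 0.07091429408724728
(214.8, 231.5) [0.5508 0.2083 0.045 ] rack x,y 0.004908418686113518 0.0007225773665009361
(243.5, 228.5) [0.5592 0.1388 0.045 ] rack x,y 0.004631874774893921 -0.06929181559418122
(187, 225) [0.5658 0.2766 0.045 ] rack x,y 0.028302093980969098 0.06654439113857004
(187, 249) [0.5069 0.2739 0.045 ] rack x,y -0.030500337234959204 0.07123126046234189
(243, 218) [0.5852 0.1408 0.045 ] rack x,y 0.030646006049570046 -0.07049208617661977
(243, 242) [0.526 0.139 0.045] rack x,y -0.028318119730259474 -0.06500263971407089
```

View pics/w2c.png

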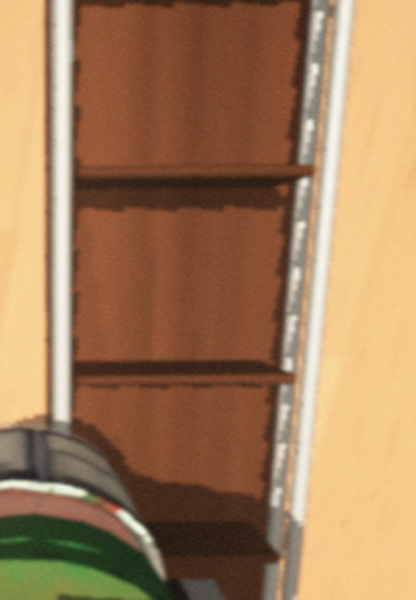

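Both views agree with the rack centre at about (0.548, 0.207) and yaw about 7°, to within ~3 mm against 10 mm of play. Continuing.

Call:
servo_tool(targets=[{"hand":1,"x":0.04,"y":0.014,"z":-0.002,"roll":0},{"hand":1,"x":0.1,"y":0.034,"z":-0.004,"roll":0},{"hand":1,"x":0.165,"y":0.055,"z":-0.004,"roll":0},{"hand":1,"x":0.22,"y":0.073,"z":-0.004,"roll":0},{"hand":1,"x":0.25,"y":0.084,"z":-0.004,"roll":0},{"hand":1,"x":0.258,"y":0.086,"z":-0.004,"roll":0},{"hand":1,"x":0.258,"y":0.086,"z":-0.004,"roll":0},{"hand":1,"x":0.258,"y":0.086,"z":-0.004,"roll":0}])

```text
time: 4.95
tool_pos: [0.5362, 0.3067, 0.1896]
tcp_rot: [-2.083, -2.351, 0.004]
wrist_force: [0.4, -0.8, -0.5]
width: 0.516
grip_force: 41.3
```

```bash
python3 -c "
from h import *
rel((.535,.311,.093),yaw=97)"
```

```text
t 4.95 p [0.5362 0.3067 0.1896] yaw 96.91 width 0.516 grip 41.3 F [ 0.3694 -0.8208 -0.5166] tilt [-0.0018 -0.0019]
(0.535, 0.311, 0.093) -> [ 0.0092 -0.0009  0.1932] -0.0005
```

Call:
servo_tool(targets=[{"hand":1,"x":0.007,"y":-0.001,"z":0.02,"roll":0},{"hand":1,"x":0.007,"y":-0.001,"z":0.07,"roll":0},{"hand":1,"x":0.007,"y":-0.001,"z":0.12,"roll":0},{"hand":1,"x":0.007,"y":-0.001,"z":0.165,"roll":0},{"hand":1,"x":0.007,"y":-0.001,"z":0.187,"roll":0},{"hand":1,"x":0.007,"y":-0.001,"z":0.195,"roll":0},{"hand":1,"x":0.007,"y":-0.001,"z":0.195,"roll":0},{"hand":1,"x":0.007,"y":-0.001,"z":0.195,"roll":0}])

```text
time: 5.62
tool_pos: [0.5365, 0.3117, 0.094]
tcp_rot: [2.083, 2.351, 0.002]
wrist_force: [-0.7, 0.4, -1.6]
width: 0.518
grip_force: 41.3
```

Call:
servo_tool(targets=[{"hand":1,"x":0,"y":0,"z":0.003,"roll":0},{"hand":1,"x":0,"y":0,"z":0.005,"roll":0},{"hand":1,"x":0,"y":0,"z":0.006,"roll":0},{"hand":1,"x":0,"y":0,"z":0.006,"roll":0}])

```text
time: 5.95
tool_pos: [0.5361, 0.312, 0.0909]
tcp_rot: [2.083, 2.351, 0.002]
wrist_force: [0.6, 0.5, -1.0]
width: 0.516
grip_force: 41.3
```

Call:
servo_tool(targets=[{"hand":1,"x":0,"y":0,"z":0.002,"roll":0},{"hand":1,"x":0,"y":0,"z":0.004,"roll":0},{"hand":1,"x":0,"y":0,"z":0.004,"roll":0},{"hand":1,"x":0,"y":0,"z":0.004,"roll":0}])

```text
time: 6.28
tool_pos: [0.536, 0.312, 0.0887]
tcp_rot: [2.083, 2.352, 0.001]
wrist_force: [-0.2, -0.4, 2.2]
width: 0.519
grip_force: 41.4
```

Call:
servo_tool(targets=[{"hand":1,"x":0,"y":0,"z":0.002,"roll":0},{"hand":1,"x":0,"y":0,"z":0.002,"roll":0},{"hand":1,"x":0,"y":0,"z":0.002,"roll":0}])

```text
time: 6.53
tool_pos: [0.5361, 0.3121, 0.0886]
tcp_rot: [2.083, 2.352, 0.001]
wrist_force: [-2.8, 0.3, 7.0]
width: 0.516
grip_force: 42.2
```

Call:
servo_tool(targets=[{"hand":0.3,"x":0,"y":0,"z":0,"roll":0},{"hand":-0.5,"x":0,"y":0,"z":0,"roll":0},{"hand":-1,"x":0,"y":0,"z":0,"roll":0},{"hand":-1,"x":0,"y":0,"z":0,"roll":0},{"hand":-1,"x":0,"y":0,"z":0,"roll":0},{"hand":-1,"x":0,"y":0,"z":-0.05,"roll":0},{"hand":-1,"x":0,"y":0,"z":-0.12,"roll":0},{"hand":-1,"x":0,"y":0,"z":-0.2,"roll":0},{"hand":-1,"x":0,"y":0,"z":-0.22,"roll":0},{"hand":-1,"x":0,"y":0,"z":-0.22,"roll":0}])

```text
time: 7.37
tool_pos: [0.5389, 0.3133, 0.2027]
tcp_rot: [2.081, 2.349, 0.014]
wrist_force: [-0.1, 0.7, -0.8]
width: 0.999
grip_force: 0.0
```

```bash
python3 -c "
from h import *
rel((.481,-.181,.2),yaw=102)
import cv2
from workcell import *
cv2.imwrite('pics/w3.png',cv2.resize(read_camera('wrist')[:,:,::-1],(400,300)))"
```

```text
t 7.37 p [0.5389 0.3133 0.2027] yaw 96.93 width 0.999 grip 0.0 F [-0.0695  0.704  -0.766 ] tilt [0.0087 0.0045]
(0.481, -0.181, 0.2) -> [-0.9675 -0.2342 -0.    ] -0.0282
```

View pics/w3.png

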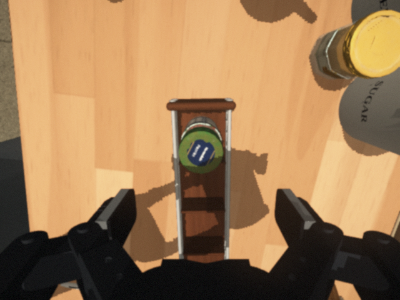

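Jar c stands upright and centred in the leftmost pocket, at (202,150) in the half-size view. Going to jar 2.

Call:
servo_tool(targets=[{"hand":-1,"x":-0.04,"y":-0.01,"z":0,"roll":-0.003},{"hand":-1,"x":-0.968,"y":-0.234,"z":0,"roll":-0.028},{"hand":-1,"x":-0.968,"y":-0.234,"z":0,"roll":-0.028},{"hand":-1,"x":-0.968,"y":-0.234,"z":0,"roll":-0.028},{"hand":-1,"x":-0.968,"y":-0.234,"z":0,"roll":-0.028},{"hand":-1,"x":-0.968,"y":-0.234,"z":0,"roll":-0.028},{"hand":-1,"x":-0.968,"y":-0.234,"z":0,"roll":-0.028},{"hand":-1,"x":-0.968,"y":-0.234,"z":0,"roll":-0.028},{"hand":-1,"x":-0.968,"y":-0.234,"z":0,"roll":-0.028},{"hand":-1,"x":-0.968,"y":-0.234,"z":0,"roll":-0.028}])

```text
time: 8.25
tool_pos: [0.4877, -0.0827, 0.1948]
tcp_rot: [-1.975, -2.439, 0.002]
wrist_force: [-0.0, -0.3, -1.0]
width: 0.998
grip_force: 0.0
```

```bash
python3 -c "
from h import *
rel((.481,-.181,.2),yaw=102)"
```

```text
t 8.25 p [ 0.4877 -0.0827  0.1948] yaw 101.98 width 0.998 grip 0.0 F [-0.0188 -0.3097 -0.9959] tilt [-0.0035  0.0008]
(0.481, -0.181, 0.2) -> [-0.1895 -0.0539 -0.0106] -0.0001
```

Call:
servo_tool(targets=[{"hand":-1,"x":-0.07,"y":-0.02,"z":-0.005,"roll":0},{"hand":-1,"x":-0.13,"y":-0.036,"z":-0.005,"roll":0},{"hand":-1,"x":-0.16,"y":-0.047,"z":-0.005,"roll":0},{"hand":-1,"x":-0.17,"y":-0.05,"z":-0.005,"roll":0},{"hand":-1,"x":-0.17,"y":-0.05,"z":-0.005,"roll":0},{"hand":-1,"x":-0.17,"y":-0.05,"z":-0.005,"roll":0}])

```text
time: 8.75
tool_pos: [0.4822, -0.1686, 0.1981]
tcp_rot: [-1.976, -2.438, 0.0]
wrist_force: [0.4, 0.5, -0.6]
width: 0.997
grip_force: 0.0
```

```bash
python3 -c "
from h import *
rel((.481,-.181,.08),yaw=102)"
```

```text
t 8.75 p [ 0.4822 -0.1686  0.1981] yaw 101.94 width 0.997 grip 0.0 F [ 0.3899  0.5022 -0.6302] tilt [-0.0024  0.0017]
(0.481, -0.181, 0.08) -> [-0.0242 -0.0071  0.2362] -0.0003
```

Call:
servo_tool(targets=[{"hand":-1,"x":-0.024,"y":-0.007,"z":0.01,"roll":0},{"hand":-1,"x":-0.024,"y":-0.007,"z":0.04,"roll":0},{"hand":-1,"x":-0.024,"y":-0.007,"z":0.11,"roll":0},{"hand":-1,"x":-0.024,"y":-0.007,"z":0.18,"roll":0},{"hand":-1,"x":-0.024,"y":-0.007,"z":0.225,"roll":0},{"hand":-1,"x":-0.024,"y":-0.007,"z":0.236,"roll":0},{"hand":-1,"x":-0.024,"y":-0.007,"z":0.236,"roll":0},{"hand":-1,"x":-0.024,"y":-0.007,"z":0.236,"roll":0}])

```text
time: 9.42
tool_pos: [0.4827, -0.1817, 0.0822]
tcp_rot: [1.976, 2.442, 0.0]
wrist_force: [0.5, -0.5, 0.6]
width: 1.004
grip_force: 0.0
```

Call:
servo_tool(targets=[{"hand":1,"x":0,"y":0,"z":0,"roll":0},{"hand":1,"x":0,"y":0,"z":0,"roll":0},{"hand":1,"x":0,"y":0,"z":0,"roll":0},{"hand":1,"x":0,"y":0,"z":0,"roll":0},{"hand":1,"x":0,"y":0,"z":0,"roll":0},{"hand":1,"x":0,"y":0,"z":0,"roll":0},{"hand":1,"x":0,"y":0,"z":0,"roll":0},{"hand":1,"x":0,"y":0,"z":0,"roll":0},{"hand":1,"x":0,"y":0,"z":0,"roll":0},{"hand":1,"x":0,"y":0,"z":0,"roll":0}], grip_force=40)

```text
time: 10.25
tool_pos: [0.4832, -0.1827, 0.0835]
tcp_rot: [1.976, 2.439, 0.001]
wrist_force: [-0.9, 0.2, 6.3]
width: 0.516
grip_force: 40.2
```

Call:
servo_tool(targets=[{"hand":1,"x":0,"y":0,"z":-0.03,"roll":0},{"hand":1,"x":0,"y":0,"z":-0.09,"roll":0},{"hand":1,"x":0,"y":0,"z":-0.15,"roll":0},{"hand":1,"x":0,"y":0,"z":-0.2,"roll":0},{"hand":1,"x":0,"y":0,"z":-0.218,"roll":0},{"hand":1,"x":0,"y":0,"z":-0.218,"roll":0}])

```text
time: 10.75
tool_pos: [0.4841, -0.1829, 0.1939]
tcp_rot: [1.974, 2.436, 0.003]
wrist_force: [-0.1, 0.1, -2.2]
width: 0.514
grip_force: 41.2
```

```bash
python3 -c "
from h import *
rel((.544,.241,.19),yaw=97)"
```

```text
t 10.75 p [ 0.4841 -0.1829  0.1939] yaw 101.96 width 0.514 grip 41.2 F [-0.0973  0.0531 -2.1596] tilt [ 0.006  -0.0025]
(0.544, 0.241, 0.19) -> [0.8046 0.2929 0.0063] 0.0276
```

Call:
servo_tool(targets=[{"hand":1,"x":0.03,"y":0.011,"z":0.003,"roll":0.003},{"hand":1,"x":0.09,"y":0.033,"z":0.003,"roll":0.006},{"hand":1,"x":0.16,"y":0.058,"z":0.003,"roll":0.01},{"hand":1,"x":0.23,"y":0.084,"z":0.003,"roll":0.014},{"hand":1,"x":0.3,"y":0.109,"z":0.003,"roll":0.018},{"hand":1,"x":0.37,"y":0.135,"z":0.003,"roll":0.021},{"hand":1,"x":0.44,"y":0.16,"z":0.003,"roll":0.024},{"hand":1,"x":0.51,"y":0.186,"z":0.003,"roll":0.027},{"hand":1,"x":0.58,"y":0.211,"z":0.003,"roll":0.027},{"hand":1,"x":0.65,"y":0.237,"z":0.003,"roll":0.027}])

```text
time: 11.58
tool_pos: [0.5289, 0.162, 0.1863]
tcp_rot: [-2.078, -2.353, 0.005]
wrist_force: [1.2, -0.2, -1.3]
width: 0.513
grip_force: 41.1
```

Call:
servo_tool(targets=[{"hand":1,"x":0.06,"y":0.016,"z":0,"roll":0},{"hand":1,"x":0.11,"y":0.03,"z":0,"roll":0},{"hand":1,"x":0.135,"y":0.037,"z":0,"roll":0},{"hand":1,"x":0.145,"y":0.04,"z":0,"roll":0},{"hand":1,"x":0.145,"y":0.04,"z":0,"roll":0},{"hand":1,"x":0.145,"y":0.04,"z":0,"roll":0}])

```text
time: 12.08
tool_pos: [0.5408, 0.2338, 0.1879]
tcp_rot: [-2.079, -2.355, 0.004]
wrist_force: [-0.3, -0.4, -0.3]
width: 0.512
grip_force: 41.1
```

```bash
python3 -c "
from h import *
rel((.544,.241,.094),yaw=97)"
```

```text
t 12.08 p [0.5408 0.2338 0.1879] yaw 97.11 width 0.512 grip 41.1 F [-0.3444 -0.3809 -0.3016] tilt [-0.002  -0.0016]
(0.544, 0.241, 0.094) -> [0.0138 0.0086 0.1878] 0.0006
```

Call:
servo_tool(targets=[{"hand":1,"x":0.012,"y":0.007,"z":0.01,"roll":0},{"hand":1,"x":0.012,"y":0.007,"z":0.06,"roll":0},{"hand":1,"x":0.012,"y":0.007,"z":0.11,"roll":0},{"hand":1,"x":0.012,"y":0.007,"z":0.155,"roll":0},{"hand":1,"x":0.012,"y":0.007,"z":0.178,"roll":0},{"hand":1,"x":0.012,"y":0.007,"z":0.186,"roll":0},{"hand":1,"x":0.012,"y":0.007,"z":0.186,"roll":0},{"hand":1,"x":0.012,"y":0.007,"z":0.186,"roll":0}])

```text
time: 12.75
tool_pos: [0.5451, 0.2412, 0.0971]
tcp_rot: [2.08, 2.354, 0.002]
wrist_force: [-0.9, 0.6, -1.3]
width: 0.519
grip_force: 41.2
```

Call:
servo_tool(targets=[{"hand":1,"x":0,"y":0,"z":0.002,"roll":0},{"hand":1,"x":0,"y":0,"z":0.004,"roll":0},{"hand":1,"x":0,"y":0,"z":0.004,"roll":0},{"hand":1,"x":0,"y":0,"z":0.004,"roll":0}])

```text
time: 13.08
tool_pos: [0.5447, 0.2416, 0.095]
tcp_rot: [2.079, 2.355, 0.002]
wrist_force: [0.1, -0.0, -1.6]
width: 0.514
grip_force: 41.2
```

Call:
servo_tool(targets=[{"hand":1,"x":0,"y":0,"z":0.002,"roll":0},{"hand":1,"x":0,"y":0,"z":0.004,"roll":0},{"hand":1,"x":0,"y":0,"z":0.006,"roll":0},{"hand":1,"x":0,"y":0,"z":0.006,"roll":0},{"hand":1,"x":0,"y":0,"z":0.006,"roll":0}])

```text
time: 13.5
tool_pos: [0.5442, 0.2413, 0.0911]
tcp_rot: [-2.079, -2.355, 0.0]
wrist_force: [0.7, -1.1, -1.4]
width: 0.513
grip_force: 41.1
```

Call:
servo_tool(targets=[{"hand":1,"x":0,"y":0,"z":0.002,"roll":0},{"hand":1,"x":0,"y":0,"z":0.002,"roll":0},{"hand":1,"x":0,"y":0,"z":0.002,"roll":0}])

```text
time: 13.75
tool_pos: [0.5443, 0.2415, 0.091]
tcp_rot: [-2.079, -2.355, -0.0]
wrist_force: [-1.6, -0.8, 5.7]
width: 0.511
grip_force: 41.9
```

Call:
servo_tool(targets=[{"hand":0.3,"x":0,"y":0,"z":0,"roll":0},{"hand":-0.5,"x":0,"y":0,"z":0,"roll":0},{"hand":-1,"x":0,"y":0,"z":0,"roll":0},{"hand":-1,"x":0,"y":0,"z":0,"roll":0},{"hand":-1,"x":0,"y":0,"z":0,"roll":0},{"hand":-1,"x":0,"y":0,"z":-0.05,"roll":0},{"hand":-1,"x":0,"y":0,"z":-0.12,"roll":0},{"hand":-1,"x":0,"y":0,"z":-0.2,"roll":0},{"hand":-1,"x":0,"y":0,"z":-0.22,"roll":0},{"hand":-1,"x":0,"y":0,"z":-0.22,"roll":0}])

```text
time: 14.58
tool_pos: [0.5475, 0.2426, 0.2057]
tcp_rot: [2.076, 2.351, 0.014]
wrist_force: [0.4, 1.0, 0.1]
width: 1.003
grip_force: 0.0
```

```bash
python3 -c "
from h import *
rel((.495,-.250,.2),yaw=102)"
```

```text
t 14.58 p [0.5475 0.2426 0.2057] yaw 97.11 width 1.003 grip 0.0 F [0.4105 0.9725 0.0777] tilt [0.0092 0.0036]
(0.495, -0.25, 0.2) -> [-0.9646 -0.2262  0.0068] -0.0272
```

Call:
servo_tool(targets=[{"hand":-1,"x":-0.04,"y":-0.009,"z":0,"roll":-0.003},{"hand":-1,"x":-0.12,"y":-0.027,"z":0,"roll":-0.028},{"hand":-1,"x":-0.2,"y":-0.046,"z":0,"roll":-0.028},{"hand":-1,"x":-0.28,"y":-0.064,"z":0,"roll":-0.028},{"hand":-1,"x":-0.36,"y":-0.082,"z":0,"roll":-0.028},{"hand":-1,"x":-0.44,"y":-0.1,"z":0,"roll":-0.028},{"hand":-1,"x":-0.52,"y":-0.119,"z":0,"roll":-0.028},{"hand":-1,"x":-0.6,"y":-0.137,"z":0,"roll":-0.028},{"hand":-1,"x":-0.68,"y":-0.155,"z":0,"roll":-0.028},{"hand":-1,"x":-0.76,"y":-0.174,"z":0,"roll":-0.028}])

```text
time: 15.42
tool_pos: [0.5035, -0.1481, 0.1985]
tcp_rot: [-1.973, -2.443, 0.001]
wrist_force: [0.5, -0.6, 0.1]
width: 1.001
grip_force: 0.0
```

Call:
servo_tool(targets=[{"hand":-1,"x":-0.08,"y":-0.027,"z":0,"roll":0},{"hand":-1,"x":-0.15,"y":-0.05,"z":0,"roll":0},{"hand":-1,"x":-0.19,"y":-0.063,"z":0,"roll":0},{"hand":-1,"x":-0.2,"y":-0.067,"z":0,"roll":0},{"hand":-1,"x":-0.2,"y":-0.067,"z":0,"roll":0},{"hand":-1,"x":-0.2,"y":-0.067,"z":0,"roll":0},{"hand":-1,"x":-0.2,"y":-0.067,"z":0,"roll":0}])

```text
time: 16.0
tool_pos: [0.493, -0.2498, 0.1994]
tcp_rot: [-1.972, -2.444, -0.001]
wrist_force: [0.1, 0.5, 0.4]
width: 1.002
grip_force: 0.0
```

```bash
python3 -c "
from h import *
rel((.495,-.250,.08),yaw=102)"
```

```text
t 16.0 p [ 0.493  -0.2498  0.1994] yaw 102.21 width 1.002 grip 0.0 F [0.1177 0.4627 0.3814] tilt [-0.0011  0.0013]
(0.495, -0.25, 0.08) -> [-0.0015  0.0039  0.2387] 0.0012
```

Call:
servo_tool(targets=[{"hand":-1,"x":0,"y":0.003,"z":0.03,"roll":0},{"hand":-1,"x":0,"y":0.003,"z":0.1,"roll":0},{"hand":-1,"x":0,"y":0.003,"z":0.18,"roll":0},{"hand":-1,"x":0,"y":0.003,"z":0.225,"roll":0},{"hand":-1,"x":0,"y":0.003,"z":0.238,"roll":0},{"hand":-1,"x":0,"y":0.003,"z":0.238,"roll":0},{"hand":-1,"x":0,"y":0.003,"z":0.238,"roll":0}])

```text
time: 16.58
tool_pos: [0.4956, -0.2504, 0.082]
tcp_rot: [1.972, 2.445, 0.0]
wrist_force: [-0.5, 0.5, 0.9]
width: 1.001
grip_force: 0.0
```

Call:
servo_tool(targets=[{"hand":1,"x":0,"y":0,"z":0,"roll":0},{"hand":1,"x":0,"y":0,"z":0,"roll":0},{"hand":1,"x":0,"y":0,"z":0,"roll":0},{"hand":1,"x":0,"y":0,"z":0,"roll":0},{"hand":1,"x":0,"y":0,"z":0,"roll":0},{"hand":1,"x":0,"y":0,"z":0,"roll":0},{"hand":1,"x":0,"y":0,"z":0,"roll":0},{"hand":1,"x":0,"y":0,"z":0,"roll":0},{"hand":1,"x":0,"y":0,"z":0,"roll":0},{"hand":1,"x":0,"y":0,"z":0,"roll":0}], grip_force=40)

```text
time: 17.42
tool_pos: [0.4958, -0.2518, 0.0831]
tcp_rot: [1.972, 2.441, 0.001]
wrist_force: [-0.7, 0.1, 6.2]
width: 0.514
grip_force: 40.3
```

Call:
servo_tool(targets=[{"hand":1,"x":0,"y":0,"z":-0.03,"roll":0},{"hand":1,"x":0,"y":0,"z":-0.09,"roll":0},{"hand":1,"x":0,"y":0,"z":-0.15,"roll":0},{"hand":1,"x":0,"y":0,"z":-0.2,"roll":0},{"hand":1,"x":0,"y":0,"z":-0.218,"roll":0},{"hand":1,"x":0,"y":0,"z":-0.218,"roll":0}])

```text
time: 17.92
tool_pos: [0.4966, -0.2522, 0.1936]
tcp_rot: [1.97, 2.439, 0.002]
wrist_force: [0.5, -0.5, -1.5]
width: 0.519
grip_force: 40.9
```

```bash
python3 -c "
from h import *
rel((.552,.172,.19),yaw=97)"
```

```text
t 17.92 p [ 0.4966 -0.2522  0.1936] yaw 102.14 width 0.519 grip 40.9 F [ 0.5296 -0.5431 -1.4972] tilt [ 0.0058 -0.0033]
(0.552, 0.172, 0.19) -> [0.8062 0.2867 0.0051] 0.0286
```

Call:
servo_tool(targets=[{"hand":1,"x":0.03,"y":0.011,"z":0.003,"roll":0.003},{"hand":1,"x":0.09,"y":0.032,"z":0.003,"roll":0.006},{"hand":1,"x":0.16,"y":0.057,"z":0.003,"roll":0.01},{"hand":1,"x":0.23,"y":0.082,"z":0.003,"roll":0.014},{"hand":1,"x":0.3,"y":0.107,"z":0.003,"roll":0.018},{"hand":1,"x":0.37,"y":0.132,"z":0.003,"roll":0.021},{"hand":1,"x":0.44,"y":0.157,"z":0.003,"roll":0.024},{"hand":1,"x":0.51,"y":0.181,"z":0.003,"roll":0.028},{"hand":1,"x":0.58,"y":0.206,"z":0.003,"roll":0.028},{"hand":1,"x":0.65,"y":0.231,"z":0.003,"roll":0.028}])

```text
time: 18.75
tool_pos: [0.5375, 0.0926, 0.186]
tcp_rot: [-2.078, -2.353, 0.004]
wrist_force: [1.1, 0.1, -1.2]
width: 0.515
grip_force: 40.8
```

Call:
servo_tool(targets=[{"hand":1,"x":0.06,"y":0.016,"z":0,"roll":0},{"hand":1,"x":0.11,"y":0.03,"z":0,"roll":0},{"hand":1,"x":0.14,"y":0.038,"z":0,"roll":0},{"hand":1,"x":0.155,"y":0.043,"z":0,"roll":0},{"hand":1,"x":0.155,"y":0.043,"z":0,"roll":0},{"hand":1,"x":0.155,"y":0.043,"z":0,"roll":0}])

```text
time: 19.25
tool_pos: [0.55, 0.17, 0.187]
tcp_rot: [-2.078, -2.355, 0.004]
wrist_force: [0.2, 0.5, -1.8]
width: 0.513
grip_force: 40.8
```

```bash
python3 -c "
from h import *
rel((.552,.172,.094),yaw=97)"
```

```text
t 19.25 p [0.55  0.17  0.187] yaw 97.15 width 0.513 grip 40.8 F [ 0.2067  0.5395 -1.7586] tilt [-0.0026 -0.0013]
(0.552, 0.172, 0.094) -> [0.0037 0.0049 0.186 ] 0.0008
```

Call:
servo_tool(targets=[{"hand":1,"x":0.002,"y":0.003,"z":0.01,"roll":0},{"hand":1,"x":0.002,"y":0.003,"z":0.06,"roll":0},{"hand":1,"x":0.002,"y":0.003,"z":0.11,"roll":0},{"hand":1,"x":0.002,"y":0.003,"z":0.155,"roll":0},{"hand":1,"x":0.002,"y":0.003,"z":0.178,"roll":0},{"hand":1,"x":0.002,"y":0.003,"z":0.187,"roll":0},{"hand":1,"x":0.002,"y":0.003,"z":0.187,"roll":0},{"hand":1,"x":0.002,"y":0.003,"z":0.187,"roll":0}])

```text
time: 19.92
tool_pos: [0.5531, 0.1714, 0.096]
tcp_rot: [2.08, 2.354, 0.001]
wrist_force: [0.2, -0.1, -1.2]
width: 0.517
grip_force: 40.9
```

Call:
servo_tool(targets=[{"hand":1,"x":0,"y":0,"z":0.002,"roll":0},{"hand":1,"x":0,"y":0,"z":0.004,"roll":0},{"hand":1,"x":0,"y":0,"z":0.006,"roll":0},{"hand":1,"x":0,"y":0,"z":0.006,"roll":0},{"hand":1,"x":0,"y":0,"z":0.006,"roll":0}])

```text
time: 20.33
tool_pos: [0.5525, 0.1719, 0.0925]
tcp_rot: [2.079, 2.355, 0.001]
wrist_force: [-0.3, 0.0, -0.2]
width: 0.514
grip_force: 40.9
```

Contact is expected at about 0.0906.

Call:
servo_tool(targets=[{"hand":1,"x":0,"y":0,"z":0.002,"roll":0},{"hand":1,"x":0,"y":0,"z":0.003,"roll":0},{"hand":1,"x":0,"y":0,"z":0.003,"roll":0},{"hand":1,"x":0,"y":0,"z":0.003,"roll":0}])

```text
time: 20.67
tool_pos: [0.5523, 0.1718, 0.0908]
tcp_rot: [2.079, 2.355, 0.0]
wrist_force: [-0.6, -0.4, -0.8]
width: 0.515
grip_force: 40.9
```

Call:
servo_tool(targets=[{"hand":1,"x":0,"y":0,"z":0.002,"roll":0},{"hand":1,"x":0,"y":0,"z":0.002,"roll":0},{"hand":1,"x":0,"y":0,"z":0.002,"roll":0}])

```text
time: 20.92
tool_pos: [0.5524, 0.1719, 0.0907]
tcp_rot: [-2.079, -2.355, -0.0]
wrist_force: [-1.5, 0.2, 5.7]
width: 0.516
grip_force: 41.6
```

Call:
servo_tool(targets=[{"hand":0.3,"x":0,"y":0,"z":0,"roll":0},{"hand":-0.5,"x":0,"y":0,"z":0,"roll":0},{"hand":-1,"x":0,"y":0,"z":0,"roll":0},{"hand":-1,"x":0,"y":0,"z":0,"roll":0},{"hand":-1,"x":0,"y":0,"z":0,"roll":0},{"hand":-1,"x":0,"y":0,"z":-0.05,"roll":0},{"hand":-1,"x":0,"y":0,"z":-0.12,"roll":0},{"hand":-1,"x":0,"y":0,"z":-0.2,"roll":0},{"hand":-1,"x":0,"y":0,"z":-0.22,"roll":0},{"hand":-1,"x":0,"y":0,"z":-0.22,"roll":0}])

```text
time: 21.75
tool_pos: [0.5556, 0.1726, 0.205]
tcp_rot: [2.076, 2.351, 0.012]
wrist_force: [0.8, 1.0, 0.6]
width: 1.001
grip_force: 0.0
```

Call:
servo_tool(targets=[{"hand":-1,"x":-0.04,"y":-0.009,"z":0,"roll":-0.003},{"hand":-1,"x":-0.12,"y":-0.027,"z":0,"roll":-0.028},{"hand":-1,"x":-0.2,"y":-0.046,"z":0,"roll":-0.028},{"hand":-1,"x":-0.28,"y":-0.064,"z":0,"roll":-0.028},{"hand":-1,"x":-0.36,"y":-0.082,"z":0,"roll":-0.028},{"hand":-1,"x":-0.44,"y":-0.1,"z":0,"roll":-0.028},{"hand":-1,"x":-0.52,"y":-0.119,"z":0,"roll":-0.028},{"hand":-1,"x":-0.6,"y":-0.137,"z":0,"roll":-0.028},{"hand":-1,"x":-0.68,"y":-0.155,"z":0,"roll":-0.028},{"hand":-1,"x":-0.76,"y":-0.174,"z":0,"roll":-0.028}])

```text
time: 22.58
tool_pos: [0.5115, -0.2176, 0.1977]
tcp_rot: [-1.972, -2.442, 0.001]
wrist_force: [1.6, 0.5, -0.3]
width: 0.999
grip_force: 0.0
```

Call:
servo_tool(targets=[{"hand":-1,"x":-0.08,"y":-0.027,"z":0,"roll":0},{"hand":-1,"x":-0.14,"y":-0.05,"z":0,"roll":0},{"hand":-1,"x":-0.18,"y":-0.064,"z":0,"roll":0},{"hand":-1,"x":-0.187,"y":-0.068,"z":0,"roll":0},{"hand":-1,"x":-0.187,"y":-0.068,"z":0,"roll":0},{"hand":-1,"x":-0.187,"y":-0.068,"z":0,"roll":0},{"hand":-1,"x":-0.187,"y":-0.068,"z":0,"roll":0}])

```text
time: 23.17
tool_pos: [0.4993, -0.3131, 0.1987]
tcp_rot: [-1.972, -2.444, -0.001]
wrist_force: [-0.0, -0.2, -0.6]
width: 1.002
grip_force: 0.0
```

```bash
python3 -c "
from h import *
rel((.499,-.313,.08),yaw=102)
import cv2
from workcell import *
cv2.imwrite('pics/w4.png',cv2.resize(read_camera('wrist')[:,:,::-1],(400,300)))"
```

```text
t 23.17 p [ 0.4993 -0.3131  0.1987] yaw 102.21 width 1.002 grip 0.0 F [-0.0351 -0.2229 -0.6052] tilt [-0.0012  0.0014]
(0.499, -0.313, 0.08) -> [-0.     -0.0003  0.2375] 0.0011
```

View pics/w4.png

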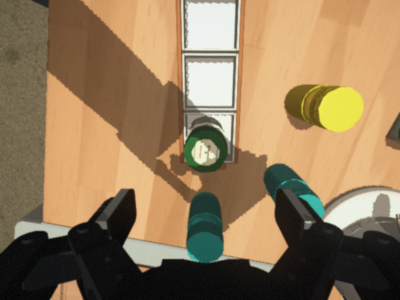

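Jar a sits at (207,151) in the half-size view, centred between the fingers. The turquoise jars at (205,228) and (293,190) stay clear of the descent.

Call:
servo_tool(targets=[{"hand":-1,"x":0,"y":0,"z":0.03,"roll":0},{"hand":-1,"x":0,"y":0,"z":0.1,"roll":0},{"hand":-1,"x":0,"y":0,"z":0.18,"roll":0},{"hand":-1,"x":0,"y":0,"z":0.225,"roll":0},{"hand":-1,"x":0,"y":0,"z":0.237,"roll":0},{"hand":-1,"x":0,"y":0,"z":0.237,"roll":0},{"hand":-1,"x":0,"y":0,"z":0.237,"roll":0}])

```text
time: 23.8
tool_pos: [0.5004, -0.3143, 0.0822]
tcp_rot: [1.972, 2.444, 0.0]
wrist_force: [-0.5, -0.6, 1.0]
width: 1.004
grip_force: 0.0
```

Call:
servo_tool(targets=[{"hand":1,"x":0,"y":0,"z":0,"roll":0},{"hand":1,"x":0,"y":0,"z":0,"roll":0},{"hand":1,"x":0,"y":0,"z":0,"roll":0},{"hand":1,"x":0,"y":0,"z":0,"roll":0},{"hand":1,"x":0,"y":0,"z":0,"roll":0},{"hand":1,"x":0,"y":0,"z":0,"roll":0},{"hand":1,"x":0,"y":0,"z":0,"roll":0},{"hand":1,"x":0,"y":0,"z":0,"roll":0},{"hand":1,"x":0,"y":0,"z":0,"roll":0},{"hand":1,"x":0,"y":0,"z":0,"roll":0}], grip_force=40)

```text
time: 24.63
tool_pos: [0.5006, -0.3156, 0.0832]
tcp_rot: [1.972, 2.441, 0.0]
wrist_force: [-1.0, 0.0, 6.5]
width: 0.515
grip_force: 40.5
```

Call:
servo_tool(targets=[{"hand":1,"x":0,"y":0,"z":-0.03,"roll":0},{"hand":1,"x":0,"y":0,"z":-0.09,"roll":0},{"hand":1,"x":0,"y":0,"z":-0.15,"roll":0},{"hand":1,"x":0,"y":0,"z":-0.2,"roll":0},{"hand":1,"x":0,"y":0,"z":-0.218,"roll":0},{"hand":1,"x":0,"y":0,"z":-0.218,"roll":0}])

```text
time: 25.13
tool_pos: [0.5012, -0.316, 0.1937]
tcp_rot: [1.97, 2.439, 0.001]
wrist_force: [0.2, 0.1, -0.6]
width: 0.515
grip_force: 41.5
```

```bash
python3 -c "
from h import *
rel((.561,.103,.19),yaw=97)"
```

```text
t 25.13 p [ 0.5012 -0.316   0.1937] yaw 102.14 width 0.515 grip 41.5 F [ 0.1687  0.0702 -0.5807] tilt [ 0.0054 -0.0038]
(0.561, 0.103, 0.19) -> [0.7941 0.2931 0.0049] 0.0286
```

Call:
servo_tool(targets=[{"hand":1,"x":0.03,"y":0.011,"z":0.003,"roll":0.003},{"hand":1,"x":0.09,"y":0.032,"z":0.003,"roll":0.006},{"hand":1,"x":0.16,"y":0.057,"z":0.003,"roll":0.01},{"hand":1,"x":0.23,"y":0.082,"z":0.003,"roll":0.014},{"hand":1,"x":0.3,"y":0.107,"z":0.003,"roll":0.018},{"hand":1,"x":0.37,"y":0.132,"z":0.003,"roll":0.021},{"hand":1,"x":0.44,"y":0.157,"z":0.003,"roll":0.024},{"hand":1,"x":0.51,"y":0.181,"z":0.003,"roll":0.028},{"hand":1,"x":0.58,"y":0.206,"z":0.003,"roll":0.028},{"hand":1,"x":0.65,"y":0.231,"z":0.003,"roll":0.028}])

```text
time: 25.97
tool_pos: [0.5422, 0.0291, 0.186]
tcp_rot: [-2.078, -2.353, 0.004]
wrist_force: [0.6, -0.4, -1.3]
width: 0.515
grip_force: 41.4
```

Call:
servo_tool(targets=[{"hand":1,"x":0.06,"y":0.018,"z":0,"roll":0},{"hand":1,"x":0.11,"y":0.036,"z":0,"roll":0},{"hand":1,"x":0.135,"y":0.046,"z":0,"roll":0},{"hand":1,"x":0.145,"y":0.051,"z":0,"roll":0},{"hand":1,"x":0.145,"y":0.051,"z":0,"roll":0},{"hand":1,"x":0.145,"y":0.051,"z":0,"roll":0}])

```text
time: 26.47
tool_pos: [0.5596, 0.1015, 0.1875]
tcp_rot: [-2.079, -2.354, 0.003]
wrist_force: [0.2, 0.1, -1.4]
width: 0.514
grip_force: 41.4
```

```bash
python3 -c "
from h import *
rel((.561,.103,.094),yaw=97)"
```

```text
t 26.47 p [0.5596 0.1015 0.1875] yaw 97.11 width 0.514 grip 41.4 F [ 0.248   0.1195 -1.4271] tilt [-0.002 -0.001]
(0.561, 0.103, 0.094) -> [0.0027 0.0035 0.187 ] 0.0006
```

Call:
servo_tool(targets=[{"hand":1,"x":0.002,"y":0.001,"z":0.01,"roll":0},{"hand":1,"x":0.002,"y":0.001,"z":0.06,"roll":0},{"hand":1,"x":0.002,"y":0.001,"z":0.11,"roll":0},{"hand":1,"x":0.002,"y":0.001,"z":0.155,"roll":0},{"hand":1,"x":0.002,"y":0.001,"z":0.178,"roll":0},{"hand":1,"x":0.002,"y":0.001,"z":0.187,"roll":0},{"hand":1,"x":0.002,"y":0.001,"z":0.187,"roll":0},{"hand":1,"x":0.002,"y":0.001,"z":0.187,"roll":0}])

```text
time: 27.13
tool_pos: [0.5614, 0.1031, 0.096]
tcp_rot: [2.08, 2.354, 0.001]
wrist_force: [-0.4, 0.6, -0.3]
width: 0.514
grip_force: 41.5
```

Call:
servo_tool(targets=[{"hand":1,"x":0,"y":0,"z":0.002,"roll":0},{"hand":1,"x":0,"y":0,"z":0.004,"roll":0},{"hand":1,"x":0,"y":0,"z":0.006,"roll":0},{"hand":1,"x":0,"y":0,"z":0.006,"roll":0},{"hand":1,"x":0,"y":0,"z":0.006,"roll":0}])

```text
time: 27.55
tool_pos: [0.5608, 0.1036, 0.0926]
tcp_rot: [2.079, 2.355, 0.001]
wrist_force: [0.5, 0.1, -1.6]
width: 0.519
grip_force: 41.5
```

Call:
servo_tool(targets=[{"hand":1,"x":0,"y":0,"z":0.002,"roll":0},{"hand":1,"x":0,"y":0,"z":0.003,"roll":0},{"hand":1,"x":0,"y":0,"z":0.003,"roll":0},{"hand":1,"x":0,"y":0,"z":0.003,"roll":0}])

```text
time: 27.88
tool_pos: [0.5608, 0.1036, 0.0909]
tcp_rot: [2.079, 2.355, 0.0]
wrist_force: [-1.1, 0.2, 0.4]
width: 0.517
grip_force: 41.6
```

Call:
servo_tool(targets=[{"hand":1,"x":0,"y":0,"z":0.002,"roll":0},{"hand":1,"x":0,"y":0,"z":0.002,"roll":0},{"hand":1,"x":0,"y":0,"z":0.002,"roll":0}])

```text
time: 28.13
tool_pos: [0.5609, 0.1036, 0.0908]
tcp_rot: [2.079, 2.355, 0.001]
wrist_force: [-1.7, -0.4, 5.8]
width: 0.517
grip_force: 42.3
```

Contact with the rack floor. I'll release, rise, and back off for a final check.

Call:
servo_tool(targets=[{"hand":0.3,"x":0,"y":0,"z":0,"roll":0},{"hand":-0.5,"x":0,"y":0,"z":0,"roll":0},{"hand":-1,"x":0,"y":0,"z":0,"roll":0},{"hand":-1,"x":0,"y":0,"z":0,"roll":0},{"hand":-1,"x":0,"y":0,"z":0,"roll":0},{"hand":-1,"x":0,"y":0,"z":-0.05,"roll":0},{"hand":-1,"x":0,"y":0,"z":-0.12,"roll":0},{"hand":-1,"x":0,"y":0,"z":-0.2,"roll":0},{"hand":-1,"x":0,"y":0,"z":-0.26,"roll":0},{"hand":-1,"x":0,"y":0,"z":-0.28,"roll":0}])

```text
time: 28.97
tool_pos: [0.5638, 0.104, 0.236]
tcp_rot: [2.075, 2.35, 0.011]
wrist_force: [0.8, -0.8, 0.4]
width: 0.999
grip_force: 0.0
```

Call:
servo_tool(targets=[{"hand":-1,"x":-0.05,"y":-0.01,"z":0,"roll":0},{"hand":-1,"x":-0.13,"y":-0.03,"z":0,"roll":0},{"hand":-1,"x":-0.2,"y":-0.05,"z":0,"roll":0},{"hand":-1,"x":-0.27,"y":-0.07,"z":0,"roll":0},{"hand":-1,"x":-0.32,"y":-0.08,"z":0,"roll":0},{"hand":-1,"x":-0.34,"y":-0.08,"z":0,"roll":0},{"hand":-1,"x":-0.34,"y":-0.08,"z":0,"roll":0},{"hand":-1,"x":-0.34,"y":-0.08,"z":0,"roll":0}])

```text
time: 29.63
tool_pos: [0.542, -0.0699, 0.2291]
tcp_rot: [-2.08, -2.353, -0.0]
wrist_force: [-0.8, 0.4, 0.2]
width: 1.002
grip_force: 0.0
```

```bash
python3 -c "
import cv2,numpy as np
from workcell import *
R=lambda n,x,y,w,h:cv2.resize(read_camera(n)[y:y+h,x:x+w,::-1],(390,400),interpolation=cv2.INTER_CUBIC)
cv2.imwrite('pics/f.png',np.hstack([R('top',140,160,150,150),R('scene',255,105,110,120)]))"
```

```text
(no output)
```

View pics/f.png

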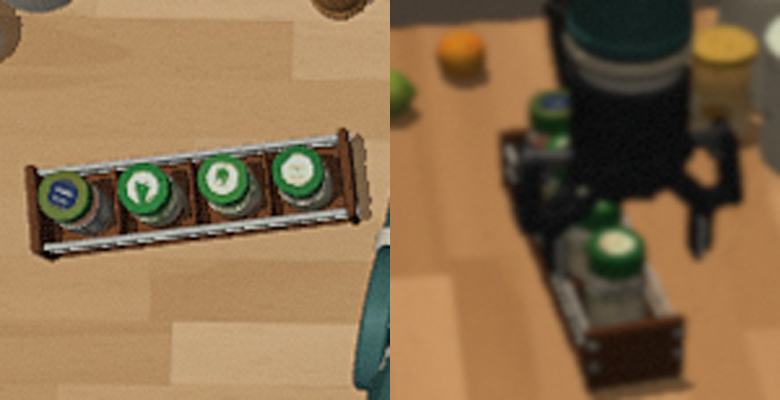

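The final view shows all four jars upright in their own pockets, with caps at (65,197), (143,193), (223,184) and (300,172). They stand in the original order, and the gripper is clear.

```bash
python3 -c "
from workcell import ticket
print(ticket.finish_job())"
```

```text
the job is handed in; nothing more can be done
None
```

All four jars stand upright in the rack, one to a pocket and in their original left-to-right order; the job was handed in at about 30 s of the 93 s allowed, and no verdict came back.

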